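# Tip up the tool stands and rack the nut drivers

## Task

Two welded aluminium tool stands are lying on their backs on the bench. Tip each one up over its corner, without lifting it off the bench, so that it stands on its foot with its tubes upright, and drop every nut driver that is lying about shaft-down into a tube of its own, home until its handle sits on the tube. Leave the other things on the bench where they are.

Things in the scene. Friction and masses are not known exactly. Their poses are not given: they have to be found in the camera images.
- stand0_brace (a point): Welded aluminium tool stand, an L 128 mm wide, 0.5 kg, two square tubes along its back plate. Starts lying on the back plate, foot plate standing up. Point: middle of the diagonal brace (10 thick across the width, 20 wide, at 45 deg to both plates; good to grip, 31 mm free to the tubes each side). Axes: x from foot to tube mouths (up when stood), z along the foot (up when lying).
- stand0_corner (a point): Middle of the outer corner edge of stand0, about which it tips; same axes, y along the edge. From here the brace middle is at x +50, z +50; the foot plate fills x 0 to 6, z 0 to 110; the back plate z 0 to 5, x 0 to 100 (mm). Lying, this point is on the bench and x is level, pointing away from the middle of the bench; stood on its foot, z is level.
- stand0_tube0 (a point): Centre of the mouth of one tube of stand0, blue band below the mouth: x +90, y -50, z +19 mm from its corner. Square tube, outside 28 x 28, inside 22 x 22, 84 deep, open at this end only; x points out of the mouth.
- stand0_tube1 (a point): Centre of the mouth of one tube of stand0, blue band below the mouth: x +90, y +50, z +19 mm from its corner. Square tube, outside 28 x 28, inside 22 x 22, 84 deep, open at this end only; x points out of the mouth.
- stand1_brace (a point): Welded aluminium tool stand, an L 128 mm wide, 0.5 kg, two square tubes along its back plate. Starts lying on the back plate, foot plate standing up. Point: middle of the diagonal brace (10 thick across the width, 20 wide, at 45 deg to both plates; good to grip, 31 mm free to the tubes each side). Axes: x from foot to tube mouths (up when stood), z along the foot (up when lying).
- stand1_corner (a point): Middle of the outer corner edge of stand1, about which it tips; same axes, y along the edge. From here the brace middle is at x +50, z +50; the foot plate fills x 0 to 6, z 0 to 110; the back plate z 0 to 5, x 0 to 100 (mm). Lying, this point is on the bench and x is level, pointing away from the middle of the bench; stood on its foot, z is level.
- stand1_tube0 (a point): Centre of the mouth of one tube of stand1, blue band below the mouth: x +90, y -50, z +19 mm from its corner. Square tube, outside 28 x 28, inside 22 x 22, 84 deep, open at this end only; x points out of the mouth.
- stand1_tube1 (a point): Centre of the mouth of one tube of stand1, blue band below the mouth: x +90, y +50, z +19 mm from its corner. Square tube, outside 28 x 28, inside 22 x 22, 84 deep, open at this end only; x points out of the mouth.
- driver0_mid (a point): Nut driver with a square red plastic handle 100 x 30 x 30 mm and a round steel shaft 14 mm thick, 80 long; 0.13 kg. Starts lying on the bench, handle away from the robot. Point: centre of the handle, 15 mm above the bench as it lies; x runs from handle to shaft tip, 130 mm away, and points down when it is in a tube. May be absent (None).
- driver0_neck (a point): The point on driver0's axis where the shaft leaves the handle, 50 mm from the handle centre in +x. With the driver home in a tube the handle's end rests on the tube's rim and this point is at the tube's mouth.
- driver1_mid (a point): Nut driver with a square yellow plastic handle 100 x 30 x 30 mm and a round steel shaft 14 mm thick, 80 long; 0.13 kg. Starts lying on the bench, handle away from the robot. Point: centre of the handle, 15 mm above the bench as it lies; x runs from handle to shaft tip, 130 mm away, and points down when it is in a tube. May be absent (None).
- driver1_neck (a point): The point on driver1's axis where the shaft leaves the handle, 50 mm from the handle centre in +x. With the driver home in a tube the handle's end rests on the tube's rim and this point is at the tube's mouth.
- driver2_mid (a point): Nut driver with a square green plastic handle 100 x 30 x 30 mm and a round steel shaft 14 mm thick, 80 long; 0.13 kg. Starts lying on the bench, handle away from the robot. Point: centre of the handle, 15 mm above the bench as it lies; x runs from handle to shaft tip, 130 mm away, and points down when it is in a tube. May be absent (None).
- driver2_neck (a point): The point on driver2's axis where the shaft leaves the handle, 50 mm from the handle centre in +x. With the driver home in a tube the handle's end rests on the tube's rim and this point is at the tube's mouth.
- driver3_mid (a point): Nut driver with a square orange plastic handle 100 x 30 x 30 mm and a round steel shaft 14 mm thick, 80 long; 0.13 kg. Starts lying on the bench, handle away from the robot. Point: centre of the handle, 15 mm above the bench as it lies; x runs from handle to shaft tip, 130 mm away, and points down when it is in a tube. May be absent (None).
- driver3_neck (a point): The point on driver3's axis where the shaft leaves the handle, 50 mm from the handle centre in +x. With the driver home in a tube the handle's end rests on the tube's rim and this point is at the tube's mouth.
- tape: Blue roll of tape lying flat, 90 mm across, 24 high. Bystander; origin centre of its underside.
- offcut: Offcut of aluminium angle, 90 x 40 x 40 mm. Bystander; origin centre of its underside.
- wrench: Steel wrench lying flat, 150 mm. Bystander; origin centre of its underside.
- oil: White oil bottle with a red cap, 130 mm high. Bystander; origin centre of its underside.
- screwbox: Grey open box with one divider, 100 x 75 x 35 mm. Bystander; origin centre of its underside.
- mug: White mug, 92 mm high. Bystander; origin centre of its underside.
- drill: Green cordless drill lying on its side. Bystander; origin centre of its underside.
There are look-alikes about, which are no part of the job. Of the things that look like the part that bears driver1_mid, take the one that is farthest to the robot's left at the start. Of the things that look like the part that bears driver2_mid, the larger one is meant.

How it is judged:
At the end, for the whole second after the job is handed in: Both stands stand on their feet on the bench (tubes within 6 degrees of vertical, corner edge within 8 mm of the bench) and every nut driver present is shaft-down in a tube (within 11 degrees of vertical, its neck within 12 mm of the centre of that tube's mouth), all released (angle between each of stand0_brace, stand1_brace's own x axis and vertical below 0.1 rad and height (world z) of each of stand0_corner, stand1_corner below 0.008 m and angle between each of driver0_mid, driver1_mid, driver2_mid, driver3_mid's own x axis and vertical above 2.94 rad and (distance between driver0_neck and stand0_tube0 below 0.012 m or distance between driver0_neck and stand0_tube1 below 0.012 m or distance between driver0_neck and stand1_tube0 below 0.012 m or distance between driver0_neck and stand1_tube1 below 0.012 m) and (distance between driver1_neck and stand0_tube0 below 0.012 m or distance between driver1_neck and stand0_tube1 below 0.012 m or distance between driver1_neck and stand1_tube0 below 0.012 m or distance between driver1_neck and stand1_tube1 below 0.012 m) and (distance between driver2_neck and stand0_tube0 below 0.012 m or distance between driver2_neck and stand0_tube1 below 0.012 m or distance between driver2_neck and stand1_tube0 below 0.012 m or distance between driver2_neck and stand1_tube1 below 0.012 m) and (distance between driver3_neck and stand0_tube0 below 0.012 m or distance between driver3_neck and stand0_tube1 below 0.012 m or distance between driver3_neck and stand1_tube0 below 0.012 m or distance between driver3_neck and stand1_tube1 below 0.012 m)); the robot touches nothing.
It fails at once if a stand is lifted off the bench instead of tipped over its corner (corner edge more than 40 mm above the bench) (height (world z) of any of stand0_corner, stand1_corner above 0.04 m).
It fails at once if another thing on the bench is moved more than 40 mm (distance of any of tape, offcut, wrench, oil, screwbox, mug, drill from where it was at the start of the episode above 0.04 m).
Of driver0, driver1, driver2, driver3 only 3 to 4 are there at a start; the rules pass over those that are not, and their reading is None.
At some moment in a run one of stand0, stand1, driver0, driver1, driver2, driver3 may be knocked a few centimetres aside while the robot is not near it.
Once in a run the grip may slacken for a moment while it holds something.
It also fails if it takes over 210 s, if anything falls off the work surface, if the arm or the gripper's body presses on something with over 40 N, if the wrist force passes 120 N, or if a joint passes its speed limit or range.

## Robot

A 6-joint arm with a two-finger parallel gripper is mounted at the origin on the work surface. World frame = base frame: x ahead of the robot, y to its left, z up, the work surface at z = 0. Lengths are in m, angles in rad, forces in N, time in s.
With the tool pointing down it reaches from about 0.325 to 1 m from the base axis. Payload 5.1 kg.
Tool frame: the origin (TCP) lies midway between the tips of the shut fingers; the grasp point (between the pads) lies 19 mm behind it; z points along the fingers, y is the line along which they close (so a half turn about z gives the same grasp; the last joint's range is limited). The gripper opens to 85 mm and grips with 20 to 120 N. Pads are 22 mm wide; open, the fingers measure 114 mm over their backs; the gripper's body (76 mm by 85 mm) begins 54 mm behind the grasp point. The pads swing forward as they close: fully open they stand 13 mm farther back than shut.
Start: joints at [-1.411, 0.124, 1.65, -0, 1.367, -0.083], TCP at [0.156, -0.631, 0.231] pointing down, gripper open.
Joint ranges: [-2.61, 2.61], [-1.02, 2.33], [0.03, 2.71], [-1.35, 4.49], [0.32, 2.68], [-2.91, 2.91]. Speed limits (rad/s): [2.57, 2.57, 3.14, 3.14, 3.14, 3.14].

## Interface

Orientations are given as a unit quaternion [x, y, z, w].
In Python, from bench import * gives the robot as it stands. Calls block until the motion is done:
- goto(position, orientation): joint-space move of the TCP to a pose.
- servo_line(position, ori=None, feed=0.15, force_limit=None): straight line of the TCP; ori=None keeps the orientation; feed is the mean speed in m/s. With force_limit (N) it stops when the force on the tool has changed by that much, and returns True; else False.
- move_joints(angles): joint-space move.
- gripper_to(opening, effort=None): finger opening in m; effort is the grip in N (None keeps the last); returns when the fingers have stopped.
- sleep(seconds).
- solve_ik(position, orientation): joint angles nearest the present ones, or None.
- get_state(): the state.
- get_image(name): name is "scene" or "side" or "wrist"; returns the picture (400x640x3 uint8, red, green, blue); there is no depth.
- camera_info(name): a dict with "camera_matrix" (3x3 intrinsics, pixels), "dist" ([k1, k2, p1, p2, k3] as OpenCV has them; the pictures are not rectified), "xyz" and "attitude" of the camera in the world; the wrist camera has in their place "hand_eye" (4x4, takes a point from camera to tool coordinates, whose origin is the TCP and whose axes are the flange's). Camera axes: x right, y up, looking along -z (the intrinsics and any distortion apply to the point x, -y, -z); pixel columns grow to the right and rows downward; lengths in m; the calibration is good to about 2 mm. A picture is of the moment at which its call begins: read the wrist's pose just before it. camera_info takes no time and is no camera call.
A pose or a line that the arm cannot do raises IKError and nothing moves.
- job_done(): hands the job in; it is judged then, once.
The state is a dict: "time": time; "joints": joint angles; "joint_velocities": joint speeds; "tau": joint torques, N m; "ee_pos": TCP position; "tcp_rot": TCP orientation; "wrist_force": force on the tool from outside, world axes, zero at the start; "moment": the same for the moment, N m; "width": finger opening in m; "gripper_force": force on a finger pad.
Only numpy, scipy, OpenCV 4.12 (cv2) and the standard library are available. Lean on these libraries where they do the work, as an engineer would, in place of code of your own. Each camera call takes 0.05 s, during which the arm holds its last target. There are 200 camera calls.

## Working session

There is one attempt and no reset: what is moved stays moved. The work goes in short steps, each a Python script; the robot and the scene stay as the last script left them, time stands still between calls to the robot, and variables do not carry over. Pictures are saved under pics/ and viewed, at most 14 in all, crops included, and the job is handed in when it is done.

```bash
ls; mkdir -p pics
cat > h.py <<'E'
from bench import *
import numpy as np, cv2
from scipy.spatial.transform import Rotation as R
def save(n,f):
    im=get_image(n); cv2.imwrite(f'pics/{f}.png',im[:,:,::-1]); return im
def campose(n,st=None):
    c=camera_info(n)
    if n=='wrist':
        st=st or get_state(); T=np.eye(4);T[:3,:3]=R.from_quat(st['tcp_rot']).as_matrix();T[:3,3]=st['ee_pos']
        T=T@np.array(c['hand_eye']); return c,T[:3,:3],T[:3,3]
    a=np.array(c['attitude']); 
    Rm=R.from_quat(a).as_matrix() if a.size==4 else a.reshape(3,3)
    return c,Rm,np.array(c['xyz'])
def rays(n,px,cp=None):
    c,Rm,o=cp or campose(n)
    p=cv2.undistortPoints(np.array(px,float).reshape(-1,1,2),np.array(c['camera_matrix']),np.array(c['dist'])).reshape(-1,2)
    d=np.c_[p[:,0],-p[:,1],-np.ones(len(p))]@Rm.T
    return o,d
def onplane(n,px,z,cp=None):
    o,d=rays(n,px,cp); return o+d*((z-o[2])/d[:,2])[:,None]
def project(n,P,cp=None):
    c,Rm,o=cp or campose(n); q=(np.atleast_2d(P)-o)@Rm; q=q*[1,-1,-1]
    return cv2.projectPoints(q,np.zeros(3),np.zeros(3),np.array(c['camera_matrix']),np.array(c['dist']))[0].reshape(-1,2)
E
python3 - <<'E'
from h import *
for n in('scene','side','wrist'): save(n,n+'0'); print(camera_info(n))
print(get_state())
E
```

```text
pics
{'camera_matrix': array([[501.50060987,   0.        , 325.04386957],
       [  0.        , 501.50060987, 197.08646708],
       [  0.        ,   0.        ,   1.        ]]), 'dist': array([-0.15122344,  0.        ,  0.        ,  0.        ,  0.        ]), 'xyz': array([ 1.47894851, -0.48704764,  1.21754552]), 'attitude': array([0.29780272, 0.19377014, 0.50240909, 0.7882587 ])}
{'camera_matrix': array([[443.75781226,   0.        , 321.54190239],
       [  0.        , 443.75781226, 199.09227629],
       [  0.        ,   0.        ,   1.        ]]), 'dist': array([-0.00829313,  0.        ,  0.        ,  0.        ,  0.        ]), 'xyz': array([0.11442611, 0.7576506 , 1.17136942]), 'attitude': array([-0.07860123,  0.33142288,  0.91436229, -0.21891169])}
{'camera_matrix': array([[276.96502425,   0.        , 315.66889483],
       [  0.        , 276.96502425, 202.27537479],
       [  0.        ,   0.        ,   1.        ]]), 'dist': array([-0.02810346,  0.        ,  0.        ,  0.        ,  0.        ]), 'hand_eye': array([[-7.80186459e-04,  9.47009349e-01,  3.21205049e-01,
         8
[... 297 characters left out ...]
 array([-1.41061527e+00,  1.24367548e-01,  1.65138817e+00,  8.92532188e-06,
        1.36749687e+00, -8.26207157e-02]), 'joint_velocities': array([-1.29629704e-03, -2.33382580e-03, -3.75091261e-03,  5.58186136e-04,
       -7.60095681e-05, -2.63998967e-04]), 'tau': array([ 3.87245400e-04, -4.24225187e+01, -3.66013491e+01, -9.15662827e-05,
        4.65251724e-03, -6.30429383e-06]), 'ee_pos': array([ 0.1561585 , -0.63046356,  0.230311  ]), 'tcp_rot': array([ 9.92639726e-01,  1.21101960e-01, -2.78113714e-05, -8.29509796e-04]), 'wrist_force': array([-0.02670324,  0.63885694,  0.0295032 ]), 'moment': array([-0.06757772,  0.04824513, -0.02261409]), 'gripper_force': 0.0, 'width': 0.08545441889030825}
```

View pics/scene0.png

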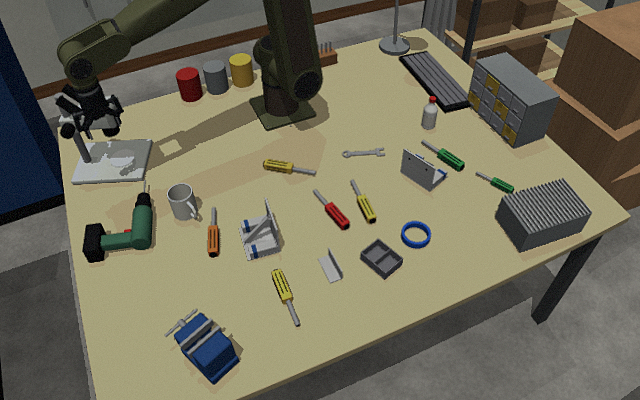

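View pics/side0.png

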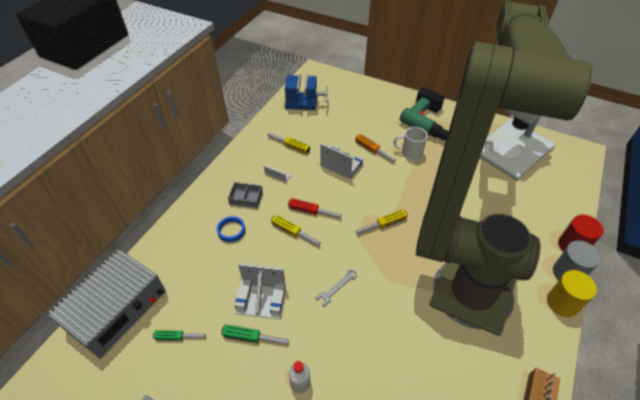

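The scene picture shows four relevant drivers: red (331,208), yellow (363,200), orange (213,232) and the larger green (443,155). There are two more yellow drivers and a smaller green one. Stand A is at (260,235) and stand B at (422,170). The side view agrees with this. Next I'll locate them numerically.

```bash
cat >> h.py <<'E'
HUE={'red':[(0,5),(172,180)],'orange':[(6,15)],'yellow':[(22,32)],'green':[(50,80)],'blue':[(100,125)]}
def blobs(im,col,smin=150,vmin=60,amin=40):
    h=cv2.cvtColor(im,cv2.COLOR_RGB2HSV); m=np.zeros(h.shape[:2],np.uint8)
    for a,b in HUE[col]: m|=cv2.inRange(h,(a,smin,vmin),(b,255,255))
    m=cv2.morphologyEx(m,cv2.MORPH_CLOSE,np.ones((3,3)))
    n,l,s,c=cv2.connectedComponentsWithStats(m)
    return [(c[i],s[i,4],np.argwhere(l==i)[:,::-1]) for i in range(1,n) if s[i,4]>amin]
E
python3 - <<'E'
from h import *
np.set_printoptions(precision=3,suppress=True)
for n in('scene','side'):
    im=cv2.imread(f'pics/{n}0.png')[:,:,::-1].copy()
    for col in HUE:
        for c,a,p in blobs(im,col,170 if col=='yellow' else 150, amin=25):
            print(n,col,c.round(0),a,onplane(n,[c],0.018)[0][:2])
for n,(x,y,w,h) in {'scene':(225,130,240,140),}.items():
    im=cv2.imread(f'pics/{n}0.png'); cv2.imwrite('pics/crop_a.png',cv2.resize(im[y:y+h,x:x+w],None,fx=3.3,fy=3.3,interpolation=cv2.INTER_CUBIC))
E
```

```text
scene red [187.  83.] 552 [-0.305 -0.297]
scene red [432.  99.] 35 [0.219 0.552]
scene red [337. 214.] 259 [ 0.589 -0.044]
scene orange [214.  44.] 26 [-0.546 -0.112]
scene orange [327.  60.] 62 [-0.204  0.291]
scene orange [140.  65.] 28 [-0.536 -0.455]
scene orange [41. 94.] 26 [-0.542 -0.898]
scene orange [213. 239.] 272 [ 0.518 -0.423]
scene yellow [248.  76.] 66 [-0.235 -0.053]
scene yellow [492.  84.] 135 [0.237 0.836]
scene yellow [474. 100.] 108 [0.294 0.699]
scene yellow [500. 109.] 134 [0.382 0.765]
scene yellow [509. 134.] 137 [0.513 0.698]
scene yellow [279. 168.] 84 [ 0.324 -0.134]
scene green [451. 158.] 172 [0.53  0.427]
scene green [502. 183.] 94 [0.705 0.515]
scene blue [415. 235.] 337 [0.761 0.137]
scene blue [190. 327.] 357 [ 0.776 -0.565]
scene blue [210. 349.] 743 [ 0.858 -0.535]
scene blue [222. 369.] 138 [ 0.921 -0.522]
side red [303. 206.] 263 [ 0.589 -0.046]
side red [582. 230.] 855 [-0.256 -0.363]
side red [152. 299.] 28 [0.812 0.451]
side red [298. 366.] 77 [0.348 0.427]
side orange [407.  29.] 4068 [ 0.668 -1.281]
side orange [375.   6.] 67 [ 0.9   -1.428]
side orange [494.   3.] 88 [ 0.342 -1.744]
side orange [541.   2.] 95 [ 0.119 -1.878]
side orange [423.  57.] 274 [ 0.517 -1.079]
side orange [467.  47.] 28 [ 0.359 -1.252]
side orange [442.  80.] 423 [ 0.386 -0.945]
side orange [616.  96.] 476 [-0.303 -1.172]
side orange [367. 146.] 109 [ 0.516 -0.412]
side orange [540. 386.] 566 [-0.218  0.195]
side yellow [296. 145.] 209 [ 0.754 -0.295]
side yellow [392. 218.] 281 [ 0.307 -0.133]
side yellow [285. 225.] 280 [0.603 0.049]
side yellow [571. 293.] 1545 [-0.254 -0.114]
side green [241. 333.] 362 [0.53  0.419]
side green [168. 335.] 186 [0.702 0.513]
side blue [300.  94.] 693 [ 0.89  -0.575]
side blue [636. 175.] 66 [-0.401 -0.709]
side blue [231. 229.] 230 [0.752 0.141]
side blue [634. 236.] 184 [-0.407 -0.414]
```

View pics/crop_a.png

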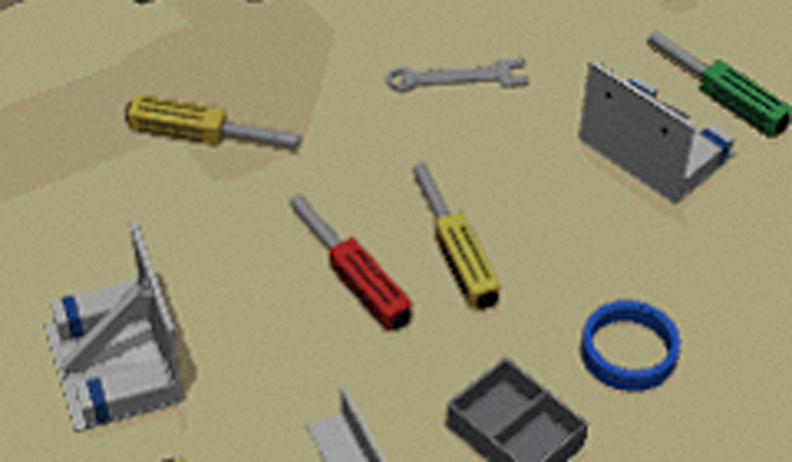

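```bash
cat >> h.py <<'E'
def ori(yaw,tilt=0):
    """tool x at world heading yaw when tool points down; then tilted about tool y: +tilt swings tool z toward -x_tool... """
    c,s=np.cos(yaw),np.sin(yaw)
    M=np.array([[c,s,0],[s,-c,0],[0,0,-1.]])
    return (R.from_matrix(M)*R.from_rotvec([0,tilt,0])).as_quat()
E
python3 - <<'E'
from h import *
np.set_printoptions(precision=3,suppress=True)
A=onplane('scene',[(246,225),(254,251)],0.033);print('A bands',A)
B=onplane('side',[(241,295),(278,297)],0.033);print('B bands',B)
a=A.mean(0);b=B.mean(0)
for nm,c,sg in(('A',a,-1),('B',b,1)):
  # outward dir sg*y ; corner is ~75mm inward of bands
  cor=c-np.array([0,sg*.075,c[2]])
  for flip in (0,1):
    yaw=np.pi/2+np.pi*flip
    for t in np.radians(range(-90,91,15)):
      q=ori(yaw,t);z=R.from_quat(q).apply([0,0,1])
      r=[]
      for th in np.radians([45,90,135]):
        p=cor+.0707*np.array([0,sg*np.cos(th),np.sin(th)])+.019*z
        j=solve_ik(p,q); r.append(None if j is None else np.round(j,1))
      print(nm,flip,round(np.degrees(t)),z.round(2),[x is not None for x in r], r[0])
E
```

```text
A bands [[ 0.522 -0.316  0.033]
 [ 0.623 -0.326  0.033]]
B bands [[0.586 0.329 0.033]
 [0.489 0.287 0.033]]
A 0 -90 [ 0. -1. -0.] [False, False, False] None
A 0 -75 [ 0.   -0.97 -0.26] [False, False, False] None
A 0 -60 [ 0.   -0.87 -0.5 ] [True, True, True] [-0.2  0.4  2.  -1.3  1.1  0.7]
A 0 -45 [ 0.   -0.71 -0.71] [True, True, True] [-0.3  0.3  2.  -1.   0.9  0.4]
A 0 -30 [ 0.   -0.5  -0.87] [True, True, True] [-0.4  0.3  1.9 -0.7  0.9  0. ]
A 0 -15 [ 0.   -0.26 -0.97] [True, True, True] [-0.5  0.3  1.9 -0.3  0.9 -0.3]
A 0 0 [ 0.  0. -1.] [True, True, True] [-0.6  0.3  1.8 -0.   1.  -0.6]
A 0 15 [ 0.    0.26 -0.97] [True, True, True] [-0.6  0.4  1.7  0.2  1.2 -0.7]
A 0 30 [ 0.    0.5  -0.87] [True, True, True] [-0.7  0.5  1.6  0.4  1.4 -0.9]
A 0 45 [ 0.    0.71 -0.71] [True, True, True] [-0.8  0.6  1.6  0.5  1.6 -0.9]
A 0 60 [ 0.    0.87 -0.5 ] [True, True, True] [-0.8  0.7  1.5  0.7  1.8 -1. ]
A 0 75 [ 0.    0.97 -0.26] [True, True, True] [-0.8  0.8  1.4  0.8  2.  -1. ]
A 0 90 [ 0.  1. -0.] [True, True, True] [-0.8  0.9  1.4  0.9  2.2 -0.9]
A 1 -90 [ 0.  1. -0.] [True, True, True
[... 2125 characters left out ...]
   0.71 -0.71] [True, True, True] [0.1 0.2 2.  1.  1.  2.6]
B 1 -30 [ 0.    0.5  -0.87] [False, True, True] None
B 1 -15 [ 0.    0.26 -0.97] [False, False, False] None
B 1 0 [ 0.  0. -1.] [True, True, True] [ 0.4  0.2  1.9 -0.   1.  -2.7]
B 1 15 [-0.   -0.26 -0.97] [True, True, True] [ 0.5  0.3  1.8 -0.3  1.2 -2.5]
B 1 30 [-0.   -0.5  -0.87] [True, True, True] [ 0.6  0.4  1.7 -0.4  1.3 -2.4]
B 1 45 [-0.   -0.71 -0.71] [True, True, True] [ 0.6  0.5  1.6 -0.6  1.5 -2.3]
B 1 60 [-0.   -0.87 -0.5 ] [True, True, True] [ 0.7  0.6  1.6 -0.7  1.7 -2.2]
B 1 75 [-0.   -0.97 -0.26] [True, True, True] [ 0.7  0.8  1.5 -0.9  1.9 -2.2]
B 1 90 [-0. -1. -0.] [True, True, True] [ 0.7  0.9  1.5 -1.   2.1 -2.2]
```

```bash
python3 - <<'E'
from h import *
import pickle
np.set_printoptions(precision=3,suppress=True)
out={}
for nm,p in(('A',[.575,-.29,.26]),('B',[.535,.27,.26])):
    goto(p,ori(np.pi/2)); st=get_state(); cp=campose('wrist',st); im=save('wrist','w'+nm); out[nm]=cp
    for c,a,px in blobs(im,'blue',amin=20,smin=100,vmin=30): print(nm,c,a,onplane('wrist',[c],.033,cp)[0])
    print(st['time'],st['ee_pos'])
pickle.dump(out,open('cp.pkl','wb'))
E
python3 - <<'E'
import cv2
cv2.imwrite('pics/wAB.png',cv2.vconcat([cv2.imread('pics/wA.png')[50:350],cv2.imread('pics/wB.png')[50:350]]))
E
```

```text
A [270.655 189.697] 145 [ 0.512 -0.317  0.033]
A [341.643 196.559] 143 [ 0.611 -0.327  0.033]
A [480.809 306.03 ] 429 [ 0.845 -0.516  0.033]
A [549.247 337.066] 903 [ 0.982 -0.585  0.033]
2.1 [ 0.575 -0.291  0.26 ]
B [349.634 115.117] 205 [0.579 0.342 0.033]
B [277.094 141.269] 171 [0.485 0.309 0.033]
B [455.938 252.347] 803 [0.748 0.144 0.033]
4.175 [0.535 0.269 0.26 ]
```

View pics/wAB.png

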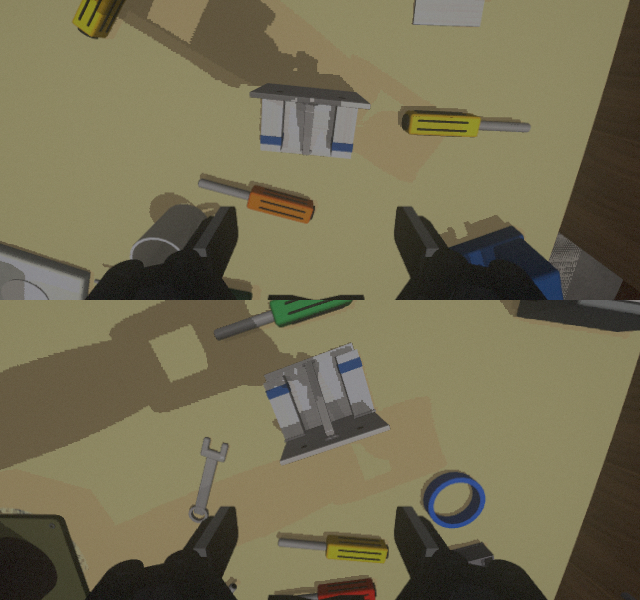

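Run:
```python
import cv2
a=cv2.imread('pics/wA.png')[115:225,235:385];b=cv2.imread('pics/wB.png')[80:220,250:400]
f=lambda i:cv2.resize(i,None,fx=4,fy=4,interpolation=cv2.INTER_CUBIC)
cv2.imwrite('pics/za.png',cv2.hconcat([f(a)[:,:,:],]));cv2.imwrite('pics/zb.png',f(b))
```

```text
(no output)
```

View pics/za.png

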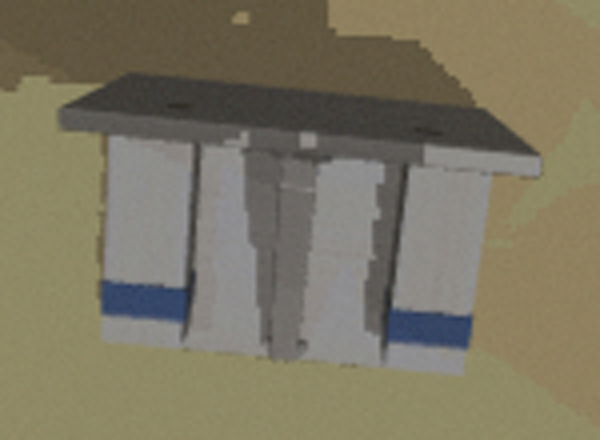

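View pics/zb.png

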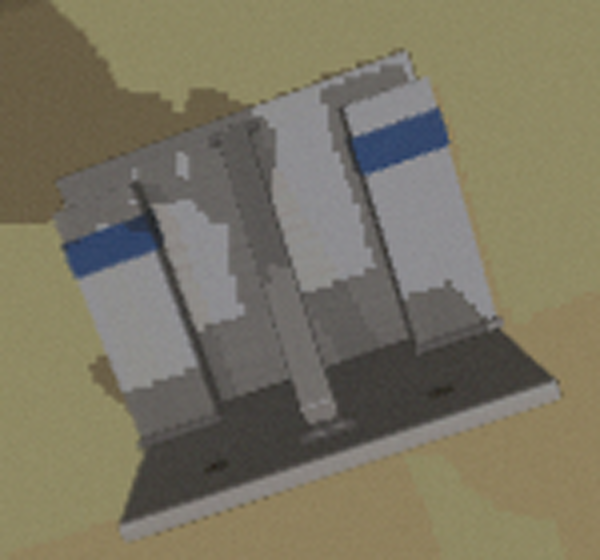

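A: the corner edge runs (267,133)–(357,142) and the foot top outer edge (250,142)–(370,154). B: the right tube mouth edge runs (336,106)–(357,99) and the foot top inner edge (280,210)–(389,174).

Run:
```python
from h import *
import pickle
np.set_printoptions(precision=4,suppress=True)
cp=pickle.load(open('cp.pkl','rb'))
def f(nm,pts,z):
    o=np.array({'A':(235,115),'B':(250,80)}[nm]); P=onplane('wrist',o+(np.array(pts)+.5)/4-.5,z,cp[nm])[:,:2]; return P
ba=np.array([[.512,-.317],[.611,-.327]]);bb=np.array([[.485,.309],[.579,.342]])
def rep(nm,bands,out,lst):
    e=bands[1]-bands[0];e/=np.linalg.norm(e); m=bands.mean(0); n=np.array([-e[1],e[0]]); n=n*np.sign(n[1]*out)
    print(nm,'edge',e,'x_dir',n,'mid',m)
    for lab,pts,z in lst:
        P=f(nm,pts,z); print(lab,(P-m)@n*1000,(P-m)@e*1000)
rep('A',ba,-1,[('corner z0',[(130,73),(488,110)],0),('foot out z110',[(60,110),(540,158)],.11),('foot in',[(60,130),(540,177)],.11),('mouth33',[(102,342),(186,340),(388,365),(465,373)],.033)])
rep('B',bb,1,[('foot in',[(122,522),(556,378)],.11),('foot out',[(125,538),(558,395)],.11),('mouth33',[(345,103),(430,78)],.033),('back end z5',[(60,182),(408,53)],.005)])
```

```text
A edge [ 0.9949 -0.1005] x_dir [-0.1005 -0.9949] mid [ 0.5615 -0.322 ]
corner z0 [-73.4419 -73.0805] [-63.3616  64.6538]
foot out z110 [-73.1601 -73.0664] [-63.2527  62.9277]
foot in [-67.9904 -68.0943] [-63.1268  63.7274]
mouth33 [16.4655 12.8219 15.096  15.4016] [-63.8347 -34.4657  37.1662  64.6943]
B edge [0.9435 0.3312] x_dir [-0.3312  0.9435] mid [0.532  0.3255]
foot in [-66.9813 -67.4903] [-62.2528  63.5566]
foot out [-71.7501 -72.2446] [-63.2502  62.8728]
mouth33 [17.0917 15.3393] [36.9757 64.476 ]
back end z5 [24.9955 24.8322] [-62.4032  63.812 ]
```

```bash
cat >> h.py <<'E'
def tip(mid,xd,sg):
    """mid: band middle (xy); xd: stand x dir (xy); sg=+1: tool x = xd, -1: tool x=-xd"""
    xd=np.append(xd,0)/np.linalg.norm(xd); cor=np.append(mid,0)-.074*xd; tx=sg*xd; yaw=np.arctan2(tx[1],tx[0])
    def pose(a,back=0,lift=.001):  # a: tip angle deg
        q=ori(yaw,-sg*np.radians(45-a)); z=R.from_quat(q).apply([0,0,1]); th=np.radians(45+a)
        p=cor+.0707*(np.cos(th)*xd+np.sin(th)*np.array([0,0,1]))+[0,0,lift]
        return p+z*(.019-back),q
    gripper_to(.045); goto(*pose(0,.14))
    print('hit',servo_line(*pose(0),feed=.12,force_limit=15))
    gripper_to(0,effort=80); print('w',get_state()['width'])
    for a in range(10,91,10):
        h=servo_line(*pose(a),feed=.06,force_limit=60)
        if h: print('stop at',a,get_state()['wrist_force']); return
    s=get_state(); print(s['time'],s['width'],s['wrist_force'])
    gripper_to(.045); servo_line(*pose(90,.14),feed=.2)
    return cor
E
python3 - <<'E'
from h import *
np.set_printoptions(precision=3,suppress=True)
print(tip(np.array([.532,.3255]),np.array([-.3312,.9435]),1))
save('scene','sB');save('side','sideB');print(get_state()['time'])
save('wrist','wB2')
i=cv2.imread('pics/sideB.png');j=cv2.imread('pics/sB.png')
cv2.imwrite('pics/v1.png',cv2.hconcat([cv2.resize(i[180:400,150:350],None,fx=2,fy=2),cv2.resize(j[80:300,300:480],None,fx=2,fy=2)]))
E
```

```text
hit False
w 0.00879002551482207
10.1083 0.008791794572830912 [ 0.32   0.657 -0.542]
[0.557 0.256 0.   ]
11.5
```

View pics/v1.png

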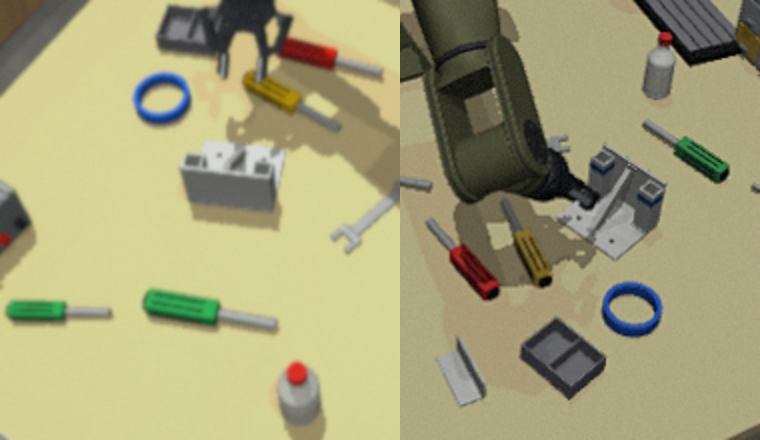

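Stand B is upright. Now stand A. Before that I'll check its position again from the scene camera's blue bands, in case it has been knocked.

Run:
```python
from h import *
np.set_printoptions(precision=3,suppress=True)
s=get_state(); servo_line(s['ee_pos']+[0,0,.1],feed=.3)
goto([.575,-.29,.26],ori(np.pi/2)); cp=campose('wrist'); im=save('wrist','wA2')
b=[onplane('wrist',[c],.033,cp)[0][:2] for c,a,p in blobs(im,'blue',amin=20,smin=100,vmin=30) if a<200]
print(b)
b=sorted([x for x in b if abs(x[0]-.56)<.12 and abs(x[1]+.32)<.08],key=lambda v:v[0])
e=b[1]-b[0]; print(np.linalg.norm(e)); xd=np.array([e[1],-e[0]])
print(tip((b[0]+b[1])/2,xd,-1))
s=get_state(); servo_line(s['ee_pos']+[0,0,.1],feed=.3)
save('scene','sA');save('side','sideA');print(get_state()['time'])
i=cv2.imread('pics/sideA.png');j=cv2.imread('pics/sA.png')
cv2.imwrite('pics/v2.png',cv2.hconcat([cv2.resize(i[100:320,250:430],None,fx=2,fy=2),cv2.resize(j[120:340,160:360],None,fx=2,fy=2)]))
```

```text
[array([ 0.512, -0.317]), array([ 0.611, -0.327])]
0.09928429332484717
hit False
w 0.008761442601871885
19.1667 0.009098307604821101 [ 0.746 -0.249  5.261]
[ 0.569 -0.248  0.   ]
21.0417
```

View pics/v2.png

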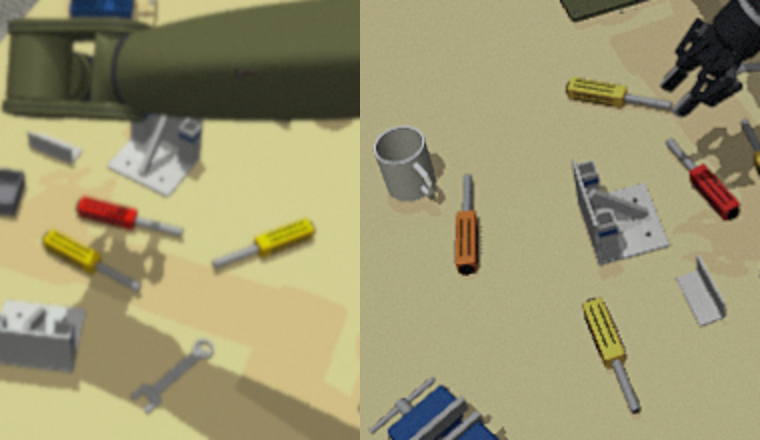

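Both stands are upright at 21 s. Next I'll check the mouth positions from above with an overlay and find feasible insertion headings.

```bash
cat >> h.py <<'E'
STAND={'A':(np.array([.569,-.248]),np.array([-.1005,-.9949])),'B':(np.array([.5565,.2557]),np.array([-.3312,.9435]))}
def mouths(cor,xd):
    xd=xd/np.linalg.norm(xd); e=np.array([-xd[1],xd[0]]); e=e*np.sign(e[0])
    return [np.append(cor-.019*xd+s*.05*e,.09) for s in(-1,1)]   # near, far
E
python3 - <<'E'
from h import *
import pickle
np.set_printoptions(precision=3,suppress=True)
tiles=[]
for nm in 'BA':
    cor,xd=STAND[nm]; M=mouths(cor,xd); c=(M[0]+M[1])/2
    goto([c[0]-.08,c[1],.3],ori(0)); cp=campose('wrist'); im=save('wrist','m'+nm); pickle.dump(cp,open(f'cpm{nm}.pkl','wb'))
    e=(M[1]-M[0])/.1; n=np.append(xd,0)
    v=im[:,:,::-1].copy(); ctr=project('wrist',[c],cp)[0].astype(int); print(nm,M,ctr)
    Z=4; v=cv2.resize(v,None,fx=Z,fy=Z,interpolation=cv2.INTER_CUBIC)
    for m in M:
        for h in(.011,.014):
            q=project('wrist',[m+h*(a*e+b*n) for a,b in((1,1),(1,-1),(-1,-1),(-1,1))],cp)
            cv2.polylines(v,[((q+.5)*Z-.5).astype(int)],True,(0,0,255) if h<.012 else (0,200,0),1)
    x,y=ctr*Z; tiles.append(v[y-200:y+200,x-290:x+290])
    for d in range(-90,91,15):
        r=[]
        for m in M:
            q=ori(np.radians(d),np.pi/2); Rm=R.from_quat(q).as_matrix(); p=m-Rm@[-.078,0,-.009]
            for dz in(0,.1):
                j=solve_ik(p+[0,0,dz],q); r.append('-' if j is None else f'{j[3]:.1f},{j[4]:.1f},{j[5]:.1f}')
        print(d,r)
cv2.imwrite('pics/mm.png',cv2.resize(cv2.vconcat(tiles),None,fx=.75,fy=.75))
E
```

```text
B [array([0.516, 0.221, 0.09 ]), array([0.61 , 0.254, 0.09 ])] [313 110]
-90 ['-1.1,2.1,-2.3', '-1.2,2.1,-2.5', '-1.2,2.1,-2.4', '-1.2,2.1,-2.6']
-75 ['-1.2,1.9,-2.3', '-1.3,2.0,-2.5', '-1.3,1.9,-2.4', '-']
-60 ['-', '-', '-', '-']
-45 ['-', '-', '-', '-']
-30 ['-', '-', '4.5,1.3,-2.3', '-']
-15 ['4.2,1.2,-2.2', '4.3,1.1,-2.4', '4.2,1.2,-2.2', '4.3,1.0,-2.4']
0 ['3.8,1.0,-2.0', '4.0,0.8,-2.2', '3.8,1.0,-2.0', '3.9,0.8,-2.1']
15 ['3.3,0.9,-1.6', '3.3,0.6,-1.7', '3.3,0.9,-1.6', '3.3,0.6,-1.7']
30 ['2.6,1.0,-1.3', '2.5,0.7,-1.0', '2.7,0.9,-1.3', '2.6,0.7,-1.1']
45 ['2.2,1.1,-1.0', '2.0,1.0,-0.7', '2.3,1.1,-1.1', '2.1,1.0,-0.8']
60 ['1.9,1.4,-0.9', '1.8,1.3,-0.7', '1.9,1.3,-0.9', '1.9,1.2,-0.7']
75 ['1.6,1.5,-0.9', '1.6,1.5,-0.7', '1.7,1.5,-0.8', '1.7,1.4,-0.6']
90 ['1.4,1.7,-0.9', '1.5,1.7,-0.7', '1.5,1.6,-0.8', '1.5,1.7,-0.6']
A [array([ 0.521, -0.224,  0.09 ]), array([ 0.621, -0.234,  0.09 ])] [314 111]
-90 ['-', '-', '-', '-']
-75 ['4.5,1.4,-2.2', '-', '4.5,1.4,-2.3', '-']
-60 ['4.2,1.2,-2.1', '4.3,1.1,-2.4', '4.2,1.2,-2.2', '4.3,1.1,-2.4']
-45 ['3.8,1.0,-1.9', '3.9,0.8,-2.2', '3.8,1.0,-2.0', '3.9,0.8,-2.2']
-30 ['3.2,0.9,-1.6', '3.2,0.6,-1.6', '3.3,0.9,-1.7', '3.4,0.7,-1.7']
-15 ['2.6,1.0,-1.2', '2.4,0.7,-1.0', '2.8,0.9,-1.3', '2.7,0.7,-1.2']
0 ['2.1,1.2,-1.0', '2.0,1.0,-0.7', '2.3,1.1,-1.1', '2.2,0.9,-0.9']
15 ['1.8,1.4,-0.9', '1.8,1.3,-0.7', '2.0,1.3,-0.9', '1.9,1.2,-0.7']
30 ['1.6,1.5,-0.9', '1.6,1.5,-0.7', '1.7,1.4,-0.8', '1.7,1.4,-0.7']
45 ['1.4,1.7,-0.8', '1.4,1.7,-0.7', '1.5,1.6,-0.8', '1.5,1.6,-0.6']
60 ['1.3,1.9,-0.8', '1.3,1.9,-0.7', '1.4,1.8,-0.8', '1.4,1.8,-0.6']
75 ['1.1,2.0,-0.8', '1.2,2.1,-0.7', '1.2,2.0,-0.7', '1.3,2.0,-0.6']
90 ['1.0,2.2,-0.9', '1.1,2.3,-0.7', '1.1,2.2,-0.8', '1.2,2.2,-0.6']
```

View pics/mm.png

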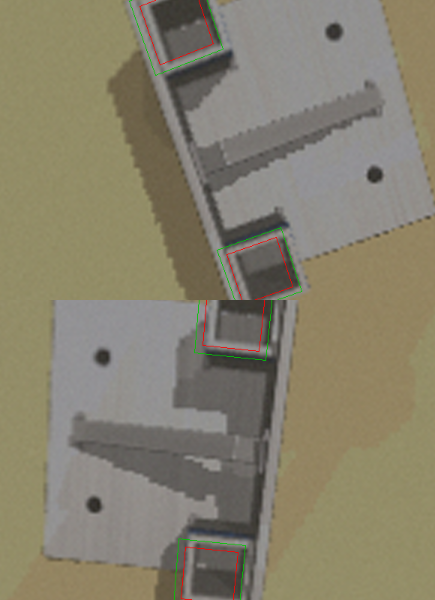

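Run:
```python
from h import *
import pickle
rows=[]
for nm in 'BA':
    cp=pickle.load(open(f'cpm{nm}.pkl','rb')); v=cv2.imread(f'pics/m{nm}.png'); t=[]
    for m in mouths(*STAND[nm]):
        q=project('wrist',[m],cp)[0]; x,y=(q-18).astype(int); print(nm,q,x,y)
        w=cv2.resize(v[y:y+37,x:x+37],None,fx=8,fy=8,interpolation=cv2.INTER_CUBIC)
        w=cv2.convertScaleAbs(w,alpha=1.3,beta=15); t.append(cv2.copyMakeBorder(w,0,0,0,4,0,value=(255,0,255)))
    rows.append(cv2.hconcat(t))
cv2.imwrite('pics/mz.png',cv2.vconcat(rows))
```

```text
B [326.77548697 150.01182165] 308 132
B [299.05509847  68.06512691] 281 50
A [310.90457487 152.52816043] 292 134
A [319.16234056  66.5312633 ] 301 48
```

View pics/mz.png

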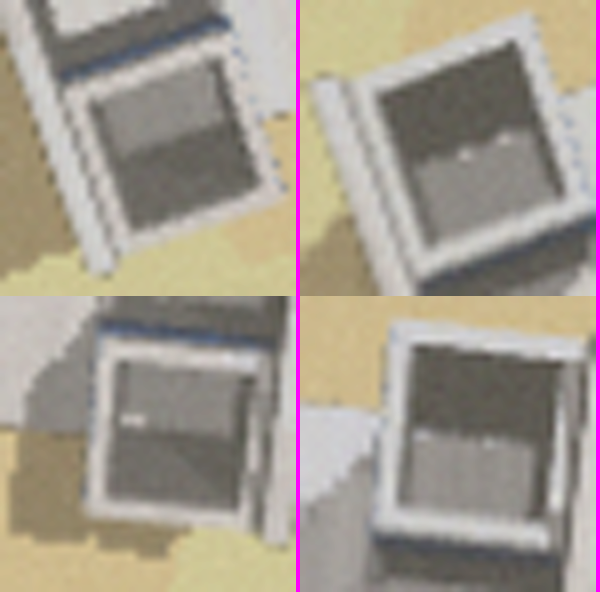

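The mouths sit about 3 px right of prediction on both stands, so it looks like a constant hand-eye offset. I'll calibrate it by viewing two drivers at several tool yaws with the same relative geometry. That also localises the drivers.

```bash
cat >> h.py <<'E'
SM={'yellow':150}
def handle(col,near,yaw,h=.21):
    """look with the camera straight above `near`; return centroid, neck, axis dir (handle->shaft), raw"""
    t=np.array([np.cos(yaw),np.sin(yaw)]); goto([*(near-.08*t),.03+h],ori(yaw)); cp=campose('wrist'); im=get_image('wrist')
    best=None
    for c,a,p in blobs(im,col,smin=SM.get(col,120),vmin=40,amin=150):
        q=onplane('wrist',[c],.03,cp)[0,:2]; d=np.linalg.norm(q-near)
        if d<.06 and (best is None or d<best[0]): best=(d,p)
    p=best[1].astype(np.float32)
    W=onplane('wrist',p,.03,cp)[:,:2]; box=cv2.minAreaRect((W*1000).astype(np.float32)); c=np.array(box[0])/1000
    pts=cv2.boxPoints(box)/1000; e=[pts[1]-pts[0],pts[2]-pts[1]]; e.sort(key=np.linalg.norm); ax=e[1]/np.linalg.norm(e[1])
    if ax@c>0: ax=-ax
    return c,ax,np.linalg.norm(e[1]),np.linalg.norm(e[0])
E
python3 - <<'E'
from h import *
np.set_printoptions(precision=4,suppress=True)
P={'red':(.589,-.045),'yellow':(.603,.049),'green':(.53,.423),'orange':(.517,-.418)}
A=[];B=[]
for col,ys in(('red',(0,np.pi/2,np.pi,-np.pi/2)),('yellow',(0,np.pi)),('green',(0,)),('orange',(0,))):
    for y in ys:
        try: c,ax,l,w=handle(col,np.array(P[col]),y)
        except Exception as ex: print(col,y,repr(ex)); continue
        print(col,round(y,2),c,ax,round(l,4),round(w,4))
        if col=='red': A.append(np.c_[np.eye(2),[[np.cos(y),np.sin(y)],[np.sin(y),-np.cos(y)]]]);B.append(c)
s=np.linalg.lstsq(np.vstack(A),np.hstack(B),rcond=None); print('true red, eps',s[0],s[1]);print(get_state()['time'])
E
```

```text
red 0 [ 0.5894 -0.0486] [-0.9875 -0.1575] 0.0987 0.0292
red 1.57 [ 0.5891 -0.0483] [-0.9894 -0.1454] 0.0977 0.0292
red 3.14 [ 0.5891 -0.0485] [-0.9891 -0.1472] 0.0983 0.0294
red -1.5707963267948966 IKError('the arm cannot take that pose within its joint ranges')
yellow 0 [0.6023 0.0474] [-0.9943  0.1065] 0.0981 0.0293
yellow 3.14 [0.6021 0.0476] [-0.9938  0.1114] 0.0984 0.0293
green 0 [0.5303 0.4179] [-0.9593 -0.2823] 0.0964 0.0275
orange 0 [ 0.5191 -0.4275] [-0.9563  0.2925] 0.099 0.0303
true red, eps [ 0.5892 -0.0485  0.0002 -0.    ] [0.]
39.7167
```

```bash
cat >> h.py <<'E'
def mouth_fit(im,cp,m,thr=None):
    q=project('wrist',[m],cp)[0]; x,y=(q-20).astype(int); Z=6
    t=cv2.resize(im[y:y+41,x:x+41],None,fx=Z,fy=Z,interpolation=cv2.INTER_CUBIC); g=cv2.GaussianBlur(cv2.cvtColor(t,cv2.COLOR_RGB2GRAY),(0,0),3)
    best=None
    for thr in range(60,190,5):
        n,l,s,c=cv2.connectedComponentsWithStats((g<thr).astype(np.uint8),connectivity=4)
        for i in range(1,n):
            if s[i,0]<=0 or s[i,1]<=0 or s[i,0]+s[i,2]>=t.shape[1] or s[i,1]+s[i,3]>=t.shape[0]: continue
            px=(np.argwhere(l==i)[:,::-1]+.5)/Z-.5+[x,y]
            W=onplane('wrist',px,.09,cp)[:,:2]
            (c0,(a,b),ang)=cv2.minAreaRect((W*1000).astype(np.float32)); err=abs(a-22)+abs(b-22)
            if best is None or err<best[0]: best=(err,np.array(c0)/1000,a,b,ang,thr)
    return best
E
python3 - <<'E'
from h import *
import pickle
np.set_printoptions(precision=4,suppress=True)
for nm in 'BA':
    cp=pickle.load(open(f'cpm{nm}.pkl','rb')); im=cv2.imread(f'pics/m{nm}.png')[:,:,::-1].copy(); r=[]
    for m in mouths(*STAND[nm]):
        b=mouth_fit(im,cp,m); r.append(b[1]); print(nm,m[:2],b[1],(b[1]-m[:2])*1000,b[2:])
    print(np.linalg.norm(r[1]-r[0]))
E
```

```text
B [0.5156 0.2212] [0.5158 0.2179] [ 0.222 -3.335] (21.838706970214844, 22.211814880371094, 19.5631046295166, 105)
B [0.61   0.2543] [0.6105 0.251 ] [ 0.4823 -3.3657] (21.87996482849121, 22.01246452331543, 19.302980422973633, 105)
0.10023555077290974
A [ 0.5212 -0.2241] [ 0.523  -0.2284] [ 1.8742 -4.362 ] (21.94338035583496, 20.736221313476562, 84.2691421508789, 90)
A [ 0.6207 -0.2341] [ 0.6227 -0.2388] [ 2.0139 -4.6433] (21.927644729614258, 21.170700073242188, 83.33775329589844, 90)
0.10016767541224028
```

```bash
cat >> h.py <<'E'
MO={'A':[(.523,-.2284),(.6227,-.2388)],'B':[(.5158,.2179),(.6105,.251)]}
HEAD={'A':0.,'B':np.radians(40)}
G=.028
def look_mouth(st,k):
    m=np.array([*MO[st][k],.09]); goto([m[0]-.08,m[1],.3],ori(0)); cp=campose('wrist'); im=get_image('wrist')
    b=mouth_fit(im,cp,m); print('mouth',b[0],b[1],(b[1]-m[:2])*1000)
    assert b[0]<3, 'mouth fit'
    return np.append(b[1],.09)
def pick(col,near):
    c,ax,l,w=handle(col,np.array(near),0); print(col,c,ax,l,w); assert l>.09
    yaw=np.arctan2(-ax[1],-ax[0]); g=c-G*ax; q=ori(yaw)
    gripper_to(.055); goto([*g,.10],q); print('touch',servo_line([*g,.008],feed=.12,force_limit=12))
    z=get_state()['ee_pos'][2]; gripper_to(0,effort=70); print('w',get_state()['width'],'z',z)
    servo_line([*g,.36],feed=.3); print('w',get_state()['width'])
    return z
def place(m,st,z,hd=None):
    hd=HEAD[st] if hd is None else hd
    q=ori(hd,np.pi/2); Rm=R.from_quat(q).as_matrix(); p=m-Rm@[-(.05+G),0,z-.015]; f=Rm[:,2]
    up=np.array([0,0,.1])
    goto(p+up+[0,0,.03]-.08*f,q); print('w',get_state()['width'])
    servo_line(p+up,feed=.2); sleep(.2)
    h=servo_line(p+[0,0,.002],feed=.08,force_limit=10); s=get_state(); print('hit',h,'height left',s['ee_pos'][2]-p[2],s['wrist_force'],'w',s['width'],s['time'])
    if h and s['ee_pos'][2]-p[2]>.01: return False
    gripper_to(.055); servo_line(s['ee_pos']-.11*f,feed=.2); s=get_state(); servo_line(s['ee_pos']+[0,0,.08],feed=.3); return True
E
python3 - <<'E'
from h import *
np.set_printoptions(precision=4,suppress=True)
for st,m in(('A',(.6227,-.2388,.09)),('A',(.523,-.2284,.09)),('B',(.6105,.251,.09)),('B',(.5158,.2179,.09))):
  for hd in np.radians([-15,0,15,30,40,50,60]):
    q=ori(hd,np.pi/2); Rm=R.from_quat(q).as_matrix(); p=np.array(m)-Rm@[-.078,0,-.007]; f=Rm[:,2]
    print(st,round(np.degrees(hd)),[solve_ik(x,q) is not None for x in(p+[0,0,.13]-.08*f,p+[0,0,.1],p,p-.11*f,p-.11*f+[0,0,.08])])
m=look_mouth('A',1)
z=pick('orange',(.5191,-.4275)); s=save('scene','ho'); print(get_state()['joints'])
E
```

```text
A -15 [True, True, True, True, True]
A 0 [True, True, True, True, True]
A 15 [True, True, True, True, True]
A 30 [True, True, True, True, True]
A 40 [True, True, True, True, True]
A 50 [True, True, True, True, True]
A 60 [True, True, True, True, True]
A -15 [False, True, True, False, False]
A 0 [True, True, True, True, True]
A 15 [True, True, True, True, True]
A 30 [True, True, True, True, True]
A 40 [True, True, True, True, True]
A 50 [True, True, True, True, True]
A 60 [True, True, True, True, True]
B -15 [True, True, True, True, True]
B 0 [True, True, True, True, True]
B 15 [True, True, True, True, True]
B 30 [True, True, True, True, True]
B 40 [True, True, True, True, True]
B 50 [True, True, True, True, True]
B 60 [True, True, True, True, True]
B -15 [False, True, True, True, False]
B 0 [True, True, True, True, True]
B 15 [False, True, True, False, False]
B 30 [False, True, True, False, False]
B 40 [True, True, True, False, False]
B 50 [True, True, True, True, True]
B 60 [True, True, True, True, True]
mouth 1.0374870300292969 [ 0.6225 -0.2388] [-0.2477 -0.0154]
orange [ 0.5189 -0.4274] [-0.9564  0.2921] 0.09958002 0.030082144
touch False
w 0.028318149989221574 z 0.009076728840569596
w 0.02850664279660233
[-0.7506  0.185   1.375   0.      1.5867  1.1167]
```

```bash
sed -i "s/^HEAD=.*/HEAD={'A':np.radians(10),'B':np.radians(55)}/" h.py
python3 - <<'E'
from h import *
np.set_printoptions(precision=4,suppress=True)
print(place(np.array([.6225,-.2388,.09]),'A',.009))
save('scene','p1');save('side','p1s')
i=cv2.imread('pics/p1s.png');j=cv2.imread('pics/p1.png')
cv2.imwrite('pics/v3.png',cv2.hconcat([cv2.resize(i[80:300,250:430],None,fx=2,fy=2),cv2.resize(j[120:340,160:360],None,fx=2,fy=2)]))
E
```

```text
w 0.028849181787175302
hit True height left 0.012138119238682077 [2.067  0.7679 3.0004] w 0.028457270174092792 48.6
False
```

View pics/v3.png

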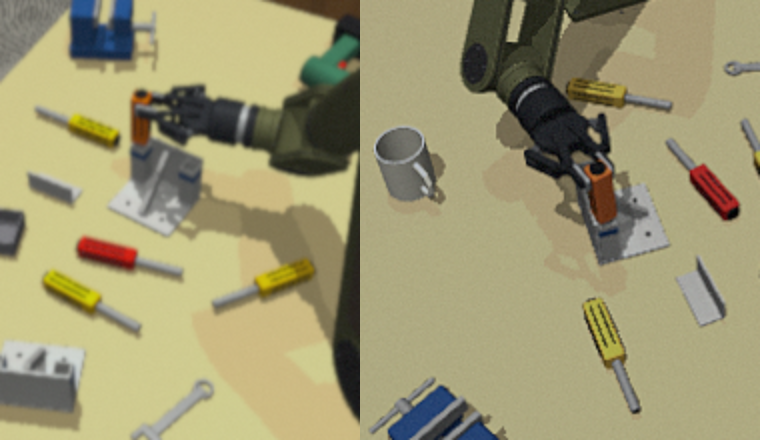

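The orange driver is in its tube, about 12 mm short of home. Contact forces are small, so I'll keep pressing gently, then release.

Run:
```python
from h import *
np.set_printoptions(precision=4,suppress=True)
s=get_state(); f=R.from_quat(s['tcp_rot']).apply([0,0,1]); print(s['wrist_force'])
print(servo_line(s['ee_pos']-[0,0,.0105],feed=.03,force_limit=15)); s2=get_state(); print(s2['ee_pos']-s['ee_pos'],s2['wrist_force'],s2['width'])
gripper_to(.055); sleep(.3); st='x'
save('side','p2s')
servo_line(s2['ee_pos']-.11*f,feed=.2); s=get_state(); servo_line(s['ee_pos']+[0,0,.08],feed=.3)
save('scene','p2'); print(get_state()['time'])
i=cv2.imread('pics/p2s.png');j=cv2.imread('pics/p2.png')
cv2.imwrite('pics/v4.png',cv2.hconcat([cv2.resize(i[110:210,290:390],None,fx=4,fy=4),cv2.resize(j[170:270,220:310],None,fx=4,fy=4)]))
# tilt of handle: orange blob in both views
for n,p in(('scene','p2'),('side','p2s')):
    im=cv2.imread(f'pics/{p}.png')[:,:,::-1].copy()
    print(n,[(c,a) for c,a,_ in blobs(im,'orange',amin=80) if 180<c[0]<400 and 80<c[1]<280], 'expect', project(n,[[.6225,-.2388,.14]]))
```

```text
[2.1709 0.2327 4.081 ]
True
[ 0.001  -0.0007  0.0001] [0.9312 0.3965 1.4002] 0.02825065445058204
50.8417
scene [(array([281.2355, 216.9903]), np.int32(310))] expect [[279.0704 217.7023]]
side [] expect [[320.4584 140.7399]]
```

View pics/v4.png

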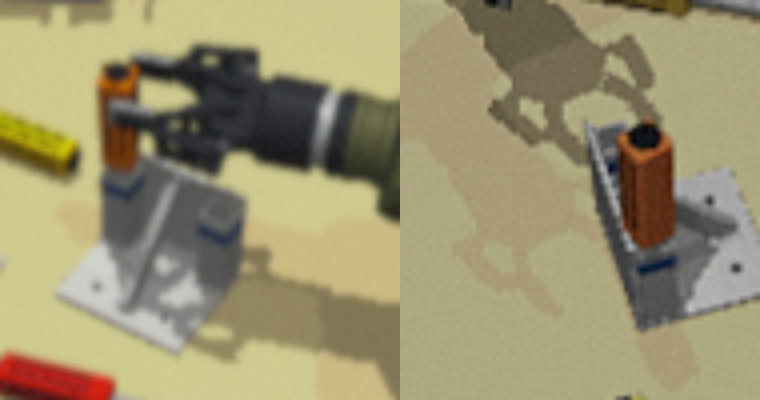

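The orange driver now sits on its tube rim, upright. Next is red, into A's near tube.

```bash
sed -i "s/>.01: return False/>.016: return False/" h.py
cat > run.py <<'E'
from h import *
import sys
np.set_printoptions(precision=4,suppress=True)
col,st,k,x,y=sys.argv[1],sys.argv[2],int(sys.argv[3]),float(sys.argv[4]),float(sys.argv[5])
m=look_mouth(st,k); z=pick(col,(x,y)); print(place(m,st,z))
for n in('scene','side'):
    im=save(n,f'{col}_{n}')
    print(n,[(c,a) for c,a,_ in blobs(im,col,amin=80) if np.linalg.norm(c-project(n,[m+[0,0,.05]])[0])<40],'expect',project(n,[m+[0,0,.05]])[0])
E
python3 run.py red A 0 .5892 -.0485
```

```text
mouth 1.0387210845947266 [ 0.523 -0.229] [-0.0415 -0.5532]
red [ 0.5894 -0.0486] [-0.9875 -0.1577] 0.09840636 0.029384186
touch False
w 0.028509472975385343 z 0.009032684641667458
w 0.02876991529339428
w 0.028711992569442138
hit True height left 0.011360363594592249 [1.9648 0.3729 3.0093] w 0.028687345013856197 60.2833
True
scene [(array([271.8529, 191.0257]), np.int32(272))] expect [269.7576 192.5477]
side [(array([345.2171, 151.1029]), np.int32(175))] expect [345.8129 151.8401]
```

```bash
python3 run.py green B 1 .5303 .4179
```

```text
mouth 0.09540367126464844 [0.6104 0.251 ] [-0.1399  0.0424]
green [0.5298 0.4176] [-0.9533 -0.3019] 0.09502437 0.027299607
touch False
w 0.028764692054739183 z 0.00905703742302447
w 0.02824488878983722
w 0.02829372937724745
hit True height left 0.0103819783376079 [0.5865 1.0244 3.0256] w 0.028470479062460995 72.4
True
scene [(array([426.35  , 161.0929]), np.int32(140))] expect [426.2463 162.4732]
side [(array([244.0918, 248.0242]), np.int32(207))] expect [243.8702 250.2013]
```

```bash
python3 run.py yellow B 0 .6022 .0475
python3 - <<'E'
from h import *
import numpy as np
s=get_state(); goto([.35,0,.45],ori(0)); save('scene','f');save('side','fs'); print(get_state()['time'])
i=cv2.imread('pics/fs.png');j=cv2.imread('pics/f.png')
c=lambda a,x,y,w=100,h=75:cv2.resize(a[y:y+h,x:x+w],None,fx=4,fy=4,interpolation=cv2.INTER_CUBIC)
cv2.imwrite('pics/v5.png',cv2.vconcat([cv2.hconcat([c(i,285,110),c(i,215,225)]),cv2.hconcat([c(j,230,165),c(j,370,125)])]))
E
```

```text
mouth 0.27117347717285156 [0.5159 0.2179] [0.128  0.0433]
yellow [0.6022 0.0474] [-0.9942  0.1078] 0.09856985 0.029645672
touch False
w 0.028523091569616205 z 0.009078911716203373
w 0.028331456874275185
w 0.02886523971914202
hit True height left 0.011269073582764327 [1.0443 1.2218 3.1164] w 0.02845479049925292 84.375
True
scene [(array([401.4775, 146.2838]), np.int32(222))] expect [401.3708 146.6205]
side [(array([279.9074, 251.6926]), np.int32(270))] expect [279.4978 254.2909]
87.8417
```

View pics/v5.png

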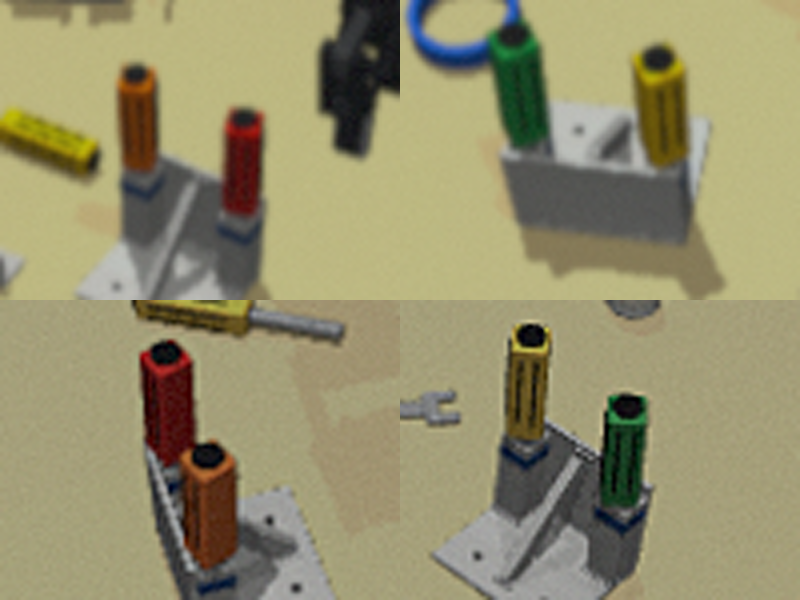

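All four look seated. I'll triangulate the cap centres to confirm the height (home is z = 0.19).

Run:
```python
from h import *
np.set_printoptions(precision=4,suppress=True)
D={'orange':((319.2,128),(281.7,203.7),(.6225,-.2388)),'red':((345.7,139.5),(271.2,178.2),(.523,-.229)),'green':((244,233.2),(427,151.2),(.6104,.251)),'yellow':((279.2,240),(402.5,133.7),(.5159,.2179))}
for k,(a,b,m) in D.items():
    o1,d1=rays('side',[a]);o2,d2=rays('scene',[b]); A=np.c_[d1[0],-d2[0]]; t=np.linalg.lstsq(A,o2-o1,rcond=None)[0]
    p,q=o1+t[0]*d1[0],o2+t[1]*d2[0]; print(k,(p+q)/2,np.linalg.norm(p-q),'axis',m)
```

```text
orange [ 0.6255 -0.2302  0.2004] 0.005671409894115964 axis (0.6225, -0.2388)
red [ 0.5244 -0.2213  0.1995] 0.0037207751390466756 axis (0.523, -0.229)
green [0.6146 0.2368 0.1981] 0.007792170948555088 axis (0.6104, 0.251)
yellow [0.5176 0.2118 0.1986] 0.003763134877225046 axis (0.5159, 0.2179)
```

Triangulation reads about 0.199, but with ray gaps of 4–8 mm. A light touch on each cap with shut fingers will give the true height and push any proud driver home.

Run:
```python
from h import *
np.set_printoptions(precision=4,suppress=True)
gripper_to(0,effort=30)
for k,m in(('yellow',(.5159,.2179)),('green',(.6104,.251)),('orange',(.6225,-.2388)),('red',(.523,-.229))):
    goto([*m,.24],ori(0)); sleep(.2)
    h=servo_line([*m,.187],feed=.03,force_limit=4); z1=get_state()['ee_pos'][2]
    print(k,'touch',h,z1,get_state()['wrist_force'])
    if h and z1>.193:
        h2=servo_line([*m,.187],feed=.03,force_limit=15); print('  press',h2,get_state()['ee_pos'][2],get_state()['wrist_force'])
    servo_line([*m,.25],feed=.2)
print(get_state()['time'])
```

```text
yellow touch True 0.19924717189897603 [-0.6154 -2.1305  3.7694]
  press True 0.19920554645711325 [ 0.115  -0.1978  4.6852]
green touch True 0.1980127369265844 [0.0407 0.3787 2.8203]
  press False 0.1916837612354253 [-0.3743  1.649  11.6697]
orange touch True 0.19960774331532855 [ 0.9111 -0.9427  4.0466]
  press True 0.19958947772770944 [0.1088 0.5607 3.8334]
red touch True 0.19963851084124196 [-0.3061  0.594   3.8016]
  press True 0.1996357082171365 [-0.4608  0.5197  3.4579]
101.1833
```

Three drivers are 9.6 mm proud, with handle ends at z = 0.100, which is exactly the back plate's height. The handle's edge is catching on the back plate because the handles are not square to the stand, and even square they overlap it by 1 mm. I'll regrip each handle, turn it parallel to the stand, shift it about 2 mm inward and seat it.

```bash
cat > fix.py <<'E'
from h import *
import sys
np.set_printoptions(precision=4,suppress=True)
D={'yellow':('B',(.5159,.2179),55,109.3),'green':('B',(.6104,.251),65,109.3),'red':('A',(.523,-.229),100,84),'orange':('A',(.6225,-.2388),100,84)}
def P(n,hd):  # neck point n, heading deg
    q=ori(np.radians(hd),np.pi/2); Rm=R.from_quat(q).as_matrix(); return n-Rm@[-.078,0,-.006],q,Rm[:,2]
def poses(col):
    st,m,h0,h1=D[col]; inw=-np.append(STAND[st][1],0)
    n=np.array([*m,.0996]); k=int(np.ceil(abs(h1-h0)/9)); up=np.array([0,0,.006]); L=[]
    p,q,f=P(n,h0); L+=[(p-.12*f+[0,0,.12],q),(p-.12*f,q),(p,q),(p+up,q)]
    for t in np.linspace(0,1,k+1)[1:]: p,q,f=P(n+up+t*.0023*inw,h0+t*(h1-h0)); L.append((p,q))
    p,q,f=P(np.array([*m,.0903])+.0023*inw,h1); L+=[(p,q),(p-.12*f,q),(p-.12*f+[0,0,.1],q)]
    return L
if len(sys.argv)<2:
    for c in D: print(c,[solve_ik(*x) is not None for x in poses(c)])
else:
    L=poses(sys.argv[1])
    gripper_to(.055); goto(*L[0]); servo_line(*L[1],feed=.25); print('in',servo_line(*L[2],feed=.15,force_limit=10))
    gripper_to(0,effort=60); print('w',get_state()['width'])
    for x in L[3:-3]:
        if servo_line(*x,feed=.03,force_limit=25): print('stop',get_state()['wrist_force'])
    print('down',servo_line(*L[-3],feed=.03,force_limit=10),get_state()['ee_pos']-L[-3][0],get_state()['wrist_force'])
    gripper_to(.055); servo_line(*L[-2],feed=.2); servo_line(*L[-1],feed=.25); print(get_state()['time'])
E
python3 fix.py
```

```text
yellow [True, True, True, True, True, True, True, True, True, True, True, True, True, True]
green [True, True, True, True, True, True, True, True, True, True, True, True]
red [True, True, True, True, True, True, True, True, True]
orange [True, True, True, True, True, True, True, True, True]
```

```bash
python3 - <<'E'
s=open('fix.py').read()
s=s.replace("if servo_line(*x,feed=.03,force_limit=25)","if servo_line(*x,feed=max(.002,np.linalg.norm(x[0]-get_state()['ee_pos'])/.5),force_limit=25)")
s=s.replace("gripper_to(.055); goto(*L[0])","s=get_state(); servo_line(s['ee_pos']+[0,0,.05],feed=.2); goto([.4,0,.45],ori(0)); gripper_to(.055); goto(*L[0])")
open('fix.py','w').write(s)
E
python3 fix.py yellow
```

```text
in False
w 0.028974254862690552
down False [-0.0003 -0.0001  0.0006] [-3.4598 -1.5601  4.5405]
112.6083
```

```bash
for c in green red orange; do python3 fix.py $c || break; done
```

```text
in False
w 0.029302331478368217
down True [0.0004 0.0002 0.0073] [0.7913 1.526  3.4343]
123.5083
in False
w 0.00011015593391777737
down False [-0.0001  0.0001 -0.0005] [-1.4349 -1.6966 -0.0053]
134.225
in False
w 0.02705795024111983
down True [ 0.0003 -0.0007  0.0076] [ 0.7449 -1.2725 -1.3392]
144.2833
```

Run:
```python
from h import *
s=get_state(); servo_line(s['ee_pos']+[0,0,.05],feed=.2); goto([.4,0,.45],ori(0))
save('scene','g');save('side','gs'); print(get_state()['time'],get_state()['width'])
i=cv2.imread('pics/gs.png');j=cv2.imread('pics/g.png')
c=lambda a,x,y,w=133,h=100:cv2.resize(a[y:y+h,x:x+w],(400,300),interpolation=cv2.INTER_CUBIC)
cv2.imwrite('pics/v6.png',cv2.vconcat([cv2.hconcat([c(i,270,100),c(i,200,210)]),cv2.hconcat([c(j,210,155),c(j,355,110)])]))
```

```text
146.4667 0.054644101350355925
```

View pics/v6.png

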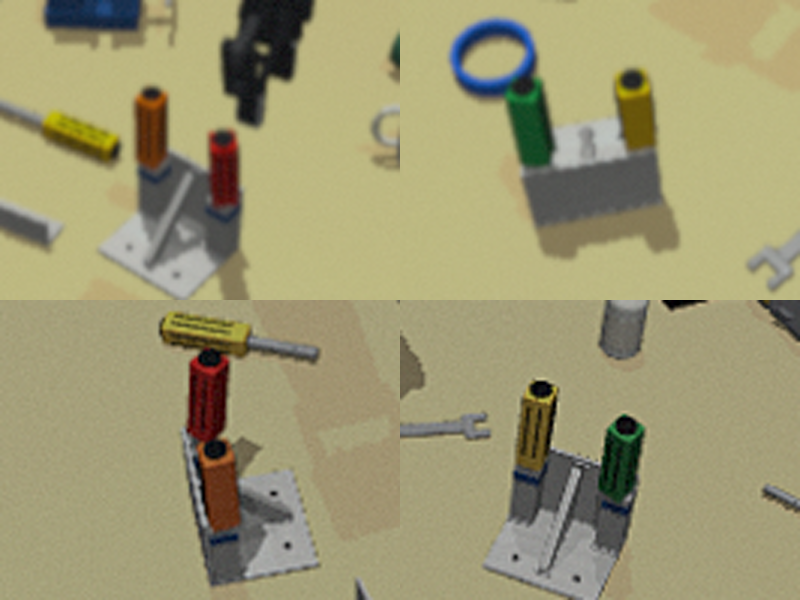

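The last view shows orange, red and green still proud, yellow seated, and both stands shifted or turned slightly, A probably by the announced knock. I'll measure the stand poses again numerically from the foot plates and handle tops.

```bash
cat >> h.py <<'E'
def foot(c0,inw0):
    goto([c0[0]-.08,c0[1],.33],ori(0)); cp=campose('wrist'); im=get_image('wrist'); hsv=cv2.cvtColor(cv2.GaussianBlur(im,(3,3),0),cv2.COLOR_RGB2HSV)
    c0=np.array(c0); yy,xx=np.mgrid[0:im.shape[0],0:im.shape[1]]; px=np.c_[xx.ravel(),yy.ravel()]
    W=onplane('wrist',px,.006,cp)[:,:2]; near=np.linalg.norm(W-c0,axis=1)<.11
    S=hsv[:,:,1].ravel(); 
    thr,_=cv2.threshold(S[near].reshape(-1,1),0,255,cv2.THRESH_OTSU)
    m=((S<thr)&near).reshape(im.shape[:2]).astype(np.uint8); m=cv2.morphologyEx(m,cv2.MORPH_OPEN,np.ones((3,3)))
    n,l,s,_=cv2.connectedComponentsWithStats(m); i=1+np.argmax(s[1:,4]); Q=W[(l==i).ravel()]
    inw=np.array(inw0)/np.linalg.norm(inw0)
    for _ in range(4):
        e=np.array([inw[1],-inw[0]]); u=(Q-c0)@inw; mx=np.percentile(u,99.5); F=Q[u>mx-.04]
        box=cv2.minAreaRect((F*1000).astype(np.float32)); pts=cv2.boxPoints(box)/1000; ed=[pts[1]-pts[0],pts[2]-pts[1]]; ed.sort(key=np.linalg.norm)
        L=np.linalg.norm(ed[1]); ne=ed[1]/L; ni=np.array([-ne[1],ne[0]]); inw=ni*np.sign(ni@inw)
    front=max(pts@inw); e=np.array([inw[1],-inw[0]]); lat=np.array(box[0])/1000@e
    cor=inw*(front-.11)+e*lat
    print('foot thr',thr,'L',L,'cor',cor,'inw',inw); return cor,inw
def top(col,near):
    goto([near[0]-.08,near[1],.36],ori(0)); cp=campose('wrist'); im=get_image('wrist'); best=None
    for c,a,p in blobs(im,col,smin=100,vmin=30,amin=60):
        q=onplane('wrist',[c],.195,cp)[0,:2]
        if np.linalg.norm(q-near)<.04: 
            (c0,wh,an)=cv2.minAreaRect((onplane('wrist',p,.195,cp)[:,:2]*1000).astype(np.float32)); print(col,np.array(c0)/1000,wh,an)
E
python3 - <<'E'
from h import *
np.set_printoptions(precision=4,suppress=True)
for n,c,i in(('A',(.576,-.197),(.1,.995)),('B',(.575,.2),(.33,-.94))):
    cor,inw=foot(c,i); M=mouths(cor,-inw); print(n,M)
    for col,k in (('red',0),('orange',1)) if n=='A' else (('yellow',0),('green',1)): top(col,M[k][:2])
print(get_state()['time'])
E
```

```text
foot thr 53.0 L 0.12955324 cor [ 0.5723 -0.2403] inw [0.1223 0.9925]
A [array([ 0.525 , -0.2153,  0.09  ]), array([ 0.6242, -0.2276,  0.09  ])]
red [ 0.5197 -0.2013] (29.479536056518555, 36.99047088623047) 28.915279388427734
orange [ 0.6203 -0.2322] (28.816104888916016, 29.125858306884766) 82.86102294921875
foot thr 50.0 L 0.1349634 cor [0.5887 0.2412] inw [ 0.3314 -0.9435]
B [array([0.5478, 0.2067, 0.09  ]), array([0.6422, 0.2398, 0.09  ])]
yellow [0.532  0.1984] (29.38603973388672, 29.145095825195312) 41.82447814941406
green [0.615  0.2478] (27.681190490722656, 27.72813606262207) 20.182844161987305
150.95
```

Run:
```python
from h import *
np.set_printoptions(precision=4,suppress=True)
def r(t,n,p,z): P=onplane(n,p,z)[:,:2]; print(t,P.ravel(),[ (round(np.linalg.norm(P[i+1]-P[i]),4),round(np.degrees(np.arctan2(*(P[i+1]-P[i])[::-1])),1)) for i in range(len(P)-1)])
r('A scene FN FF BF','scene',[(307.1,212.3),(315.7,242.7),(280.5,250)],.004)
r('A side FF FN BN','side',[(303.3,182.3),(330.8,199),(349.8,183.3)],.004)
r('B scene FN FF','scene',[(383.3,199.3),(424.8,209.3)],.004)
r('B side cornerF cornerN','side',[(245.6,284.7),(287.1,278.3)],0)
# same by re-checking the pre-knock picture for bias: orange/red tops via fixed cams
for n,f in(('scene','g'),('side','gs')):
    im=cv2.imread(f'pics/{f}.png')[:,:,::-1].copy()
    for col in('red','orange','yellow','green'):
        for c,a,p in blobs(im,col,smin=130,vmin=40,amin=80):
            if 200<c[0]<440 and 110<c[1]<290: print(n,col,c,a)
```

```text
A scene FN FF BF [ 0.5314 -0.1192  0.6514 -0.1432  0.6318 -0.249 ] [(np.float64(0.1224), np.float64(-11.3)), (np.float64(0.1076), np.float64(-100.5))]
A side FF FN BN [ 0.646  -0.151   0.5254 -0.1261  0.4974 -0.2213] [(np.float64(0.1231), np.float64(168.3)), (np.float64(0.0993), np.float64(-106.4))]
B scene FN FF [0.5859 0.1252 0.6794 0.2246] [(np.float64(0.1364), np.float64(46.7))]
B side cornerF cornerN [0.6061 0.2821 0.5072 0.2077] [(np.float64(0.1237), np.float64(-143.0))]
scene red [278.4653 187.5281] 303
scene orange [282.7244 217.1413] 283
scene yellow [399.2851 152.2553] 235
scene yellow [277.6588 165.625 ] 296
scene yellow [281.342  285.1652] 345
scene green [427.5481 163.25  ] 208
side red [344.0909 157.0341] 176
side orange [319.9147 142.7678] 211
side yellow [296.1265 144.7592] 245
side yellow [391.7191 218.2346] 324
side yellow [278.1708 246.6667] 240
side green [242.8156 250.9672] 244
```

Run:
```python
from h import *
np.set_printoptions(precision=4,suppress=True)
gripper_to(0,effort=30)
for col,p in(('green',(.615,.2478)),('orange',(.6203,-.2322)),('red',(.5197,-.2013))):
    p=np.array(p); top(col,p)
    goto([*p,.225],ori(0)); sleep(.1); h=servo_line([*p,.187],feed=.04,force_limit=4); print('touch',h,get_state()['ee_pos'][2]); servo_line([*p,.25],feed=.3)
print(get_state()['time'])
```

```text
green [0.6143 0.2482] (27.664018630981445, 27.45170021057129) 19.918006896972656
touch True 0.19080937545947785
orange [ 0.6202 -0.2322] (28.98356056213379, 28.93345069885254) 84.6504898071289
touch True 0.19006720629104037
red [ 0.5187 -0.1997] (29.241064071655273, 33.93431854248047) 30.853374481201172
touch True 0.19724653906824738
160.2167
```

Green and orange are home (tops at z ≈ 0.19). Red is still proud, leaning and turned about 30°, because stand A was knocked. I'll regrip red on its own yaw and straighten, turn and seat it.

```bash
cat > fixr.py <<'E'
from h import *
np.set_printoptions(precision=4,suppress=True)
def P(n,hd):
    q=ori(np.radians(hd),np.pi/2); Rm=R.from_quat(q).as_matrix(); return n-Rm@[-.078,0,-.006],q,Rm[:,2]
inw=np.array([.156,.988,0]); m=np.array([.522,-.2155,.0])+.0023*inw; g=np.array([.5197,-.2025,0]); z=lambda h:np.array([0,0,h])
p,q,f=P(g+z(.0972),31); L=[(p-.11*f+z(.1),q),(p-.11*f,q),(p,q)]
S=[P(g+t*(m-g)+z(.0972+.012*t),31)[:2] for t in(.34,.67,1)]+[P(m+z(.1092),h)[:2] for h in np.linspace(31,81,7)[1:]]
p,q,f=P(m+z(.0903),81); E=[(p,q),(p-.12*f,q),(p-.12*f+z(.1),q)]
print([solve_ik(*x) is not None for x in L+S+E])
assert all(solve_ik(*x) is not None for x in L+S+E)
s=get_state(); servo_line(s['ee_pos']+[0,0,.05],feed=.2); goto([.4,0,.45],ori(0)); gripper_to(.055); goto(*L[0]); servo_line(*L[1],feed=.25); print('in',servo_line(*L[2],feed=.15,force_limit=10))
gripper_to(0,effort=60); print('w',get_state()['width'])
for x in S:
    if servo_line(*x,feed=max(.002,np.linalg.norm(x[0]-get_state()['ee_pos'])/.4),force_limit=25): print('stop',get_state()['wrist_force'])
print('down',servo_line(*E[0],feed=.03,force_limit=12),get_state()['ee_pos']-E[0][0],get_state()['wrist_force'])
gripper_to(.055); servo_line(*E[1],feed=.2); servo_line(*E[2],feed=.25); print(get_state()['time'])
E
python3 fixr.py
```

```text
[True, True, True, True, True, True, True, True, True, True, True, True, True, True, True]
in False
w 0.028870794477977805
down False [-0.0001 -0.     -0.0002] [-1.4804 -0.2219 -0.783 ]
172.6417
```

Run:
```python
from h import *
np.set_printoptions(precision=4,suppress=True)
s=get_state(); servo_line(s['ee_pos']+[0,0,.05],feed=.25); gripper_to(0,effort=30)
for col,p in(('red',(.522,-.213)),('yellow',(.532,.1984))):
    p=np.array(p); top(col,p)
    goto([*p,.22],ori(0)); sleep(.1); h=servo_line([*p,.186],feed=.04,force_limit=4); print('touch',h,get_state()['ee_pos'][2]); servo_line([*p,.25],feed=.3)
goto([.4,0,.45],ori(0)); im=save('scene','h'); im2=save('side','hs'); print(get_state()['time'])
tops={}
for col in('red','orange','yellow','green'):
    for n,i in(('scene',im),('side',im2)):
        for c,a,p in blobs(i,col,smin=130,vmin=40,amin=80):
            if 240<c[0]<440 and 120<c[1]<260: (q,wh,an)=cv2.minAreaRect(p.astype(np.float32)); print(n,col,c,a,np.round(wh),round(an))
```

```text
red [ 0.5239 -0.2192] (28.380918502807617, 28.526670455932617) 79.35921478271484
touch True 0.1900435312918861
yellow [0.5312 0.198 ] (28.973934173583984, 29.215984344482422) 41.02195358276367
touch True 0.19007467116732413
181.6417
scene red [274.0795 191.9707] 239 [29. 10.] 84
side red [343.8387 154.3871] 217 [ 9. 24.] 4
scene orange [283.4812 217.9932] 293 [30. 13.] 80
side orange [318.9143 142.6762] 210 [24.  9.] 90
scene yellow [399.2661 152.3176] 233 [10. 28.] 10
scene yellow [277.8243 165.6453] 296 [30. 11.] 10
side yellow [296.041  144.7172] 244 [25. 10.] 22
side yellow [391.6749 218.2012] 323 [11. 30.] 69
side yellow [278.1162 246.7635] 241 [26. 11.] 82
scene green [427.4235 163.5153] 196 [11. 26.] 9
side green [243.0081 251.3089] 246 [27. 12.] 81
```

All four handle tops are at z = 0.190–0.191, so every driver is home, and both stands are upright. Handing in.

```bash
python3 -c "
from bench import *
print(job_done(), get_state()['time'])"
```

```text
the job is handed in; nothing more can be done
the job is handed in; nothing more can be done
```

I handed the job in at about 182 s, with both stands standing on their feet and all four nut drivers home in their own tubes (cap-touch heights 0.190–0.191 m); the judge's result was not shown.

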